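# Clamp a sample bottle with the cam lever and hold it

### The job

The sample bottle waits loose in the bench clamp, whose cam lever is locked by an upright pin. Draw the pin straight up out of its bore and park it in the slotted side bracket, hanging by its head and let go; only then swing the lever round to the cam's highest lift, where the lever points straight away from the bottle and the jaw presses the bottle hardest (further on it slackens). Finish while still holding the lever there against its return spring, with the bottle upright in the clamp and the other things on the bench left undisturbed.

Things in the scene. Friction and masses are not known exactly. Their poses are not given: they have to be found in the camera images.
- clamp: Clamp on a 12 mm aluminium plate, x -60..180, y -120..80 mm, fixed for the run; place and yaw vary. Origin on the bench under the cam's upright pivot, +x to the bottle. Sprung V jaw and its block (62 mm high) at x 110..180, |y| < 45; sliding jaw in guides (48 mm high) at x 27..66. Cam: eccentric disc 56 mm across under the lever; the pivot bolt tops out 65 mm above the bench.
- lever (a joint): Lever angle, rad, counterclockwise from above, 0..2.3. At v it points 80 deg + v from the clamp's +x. Starts at 0. Highest lift at 1.745: it points along the clamp's -x; no stop there, beyond it the jaw backs off. A spring returns it to 0: 1.5 N at the handle at rest, 3.5 N at highest lift. Bar 16 mm wide, 45..57 mm above the bench. The pin in its bore blocks it after about 0.1 rad.
- lever_handle (a point): Middle of the lever's upright black handle post: 22 mm across, 50 mm tall, 57..107 mm above the bench; this point is 82 mm above the bench and 135 mm from the pivot and moves with the lever. The post is fixed on the lever, but round and smooth, so it can turn between the fingers.
- pin: Loose steel locking pin, about 90 g: shank 10 mm across, 60 mm long; above it a round head 24 mm across, 28 mm tall. Origin at the shank's lower end, z towards the head, whose middle is 74 mm up. Starts upright in the bore, lower end 12 mm and head 72..100 mm above the bench; the lever handle's axis is 86 mm away, 67 deg counterclockwise from the clamp's +x.
- bore (a point): Mouth of the pin's bore (11 mm wide, 20 mm deep) in a 30 mm square steel block, 32 mm above the bench. Axes as the clamp's.
- notch (a point): Parking place, axes as the clamp's: slot 14 mm wide along x in a plate 12 mm thick, top at this point, 75 mm above the bench. From here it runs 24 mm to -x (open end) and 8 mm to +x (closed by an upright no higher than the plate). The shank goes in from above or the open end; the head rests on the plate, the shank hanging, the pin's lower end 60 mm below this point.
- jaw: Sliding jaw, loose in its guides between cam and bottle: steel block with a rubber front, 36 x 44 x 30 mm. Origin under the middle of its cam-side face, x towards the bottle. The turning cam pushes it about 11 mm towards the bottle. No need to touch it.
- vjaw (a joint): How far (m) the sprung V jaw behind the bottle is pushed back: 0 at rest, about 0.005 (some 5 N) with the cam at its highest lift.
- bottle: Sample bottle, glass with a blue cap: 56 mm across, 105 mm tall, about 250 g. Origin under its middle, z up. It stands loose on the clamp's plate between sliding jaw and V jaw, centred 95 mm from the pivot on the clamp's x axis. No need to touch it.
- tall_bottle: Bystander: glass bottle 80 mm across, 160 mm tall, blue cap. Origin under its middle.
- amber_bottle: Bystander: amber bottle 66 mm across, 125 mm tall, blue cap. Origin under its middle.
- beaker: Bystander: clear plastic cup 68 mm across, 85 mm tall. Origin under its middle.
- notebook: Bystander: closed white notebook 150 x 210 x 12 mm, lying flat. Origin under its middle.
- spare_cap: Bystander: blue cap 38 mm across, 20 mm tall, on the clamp's plate. Origin under its middle.
- vial: Bystander: small vial 22 mm across, 46 mm tall, on the clamp's plate. Origin under its middle.

How it is judged:
By the outcome, as a careful person would: the job done as asked, in the order asked, and still so for the second after the job is handed in, while the arm keeps its last pose, push and grip.
It also fails if it takes over 58 s, if anything falls off the work surface, if the arm or the gripper's body presses on something with over 40 N, if the wrist force passes 120 N, or if a joint passes its speed limit or range.

### The arm

A 7-joint arm with a two-finger parallel gripper is mounted at the origin on the work surface. World frame = base frame: x ahead of the robot, y to its left, z up, the work surface at z = 0. Lengths are in m, angles in rad, forces in N, time in s.
With the tool pointing down it reaches from about 0.425 to 0.875 m from the base axis. Payload 4.7 kg.
Tool frame: the origin (TCP) lies at the very end of the fingers, on their centre line; the grasp point (between the pads) lies 19 mm behind it; z points along the fingers, y is the line along which they close (so a half turn about z gives the same grasp; the last joint's range is limited). The gripper opens to 85 mm and grips with 20 to 120 N. Pads are 22 mm wide; open, the fingers measure 114 mm over their backs; the gripper's body (76 mm by 85 mm) begins 54 mm behind the grasp point. The pads swing forward as they close: fully open they stand 13 mm farther back than shut.
Start: joints at [1.154, 0.321, -0.07, 1.45, 0.023, 1.371, -0.057], TCP at [0.271, -0.591, 0.201] pointing down, gripper open.
Joint ranges: [-2.86, 2.86], [-0.3, 2.09], [-1.38, 1.24], [0.06, 2.45], [-1.56, 4.7], [0.09, 2.05], [-2.69, 2.69]. Speed limits (rad/s): [2.57, 2.57, 3.14, 3.14, 3.14, 3.14, 3.14].

### API

Orientations are given as a unit quaternion [x, y, z, w].
In Python, from bench import * gives the robot as it stands. Calls block until the motion is done:
- reach(position, orientation): joint-space move of the TCP to a pose.
- movel(position, rotation=None, feed=0.15, guard=None): straight line of the TCP; rotation=None keeps the orientation; feed is the mean speed in m/s. With guard (N) it stops when the force on the tool has changed by that much, and returns True; else False.
- goto_joints(angles): joint-space move.
- set_gripper(opening): finger opening in m; the grip force is fixed at half the most; returns when the fingers have stopped.
- hold(seconds).
- solve_ik(position, orientation): joint angles nearest the present ones, or None.
- read_state(): the state.
- camera(name): name is "scene" or "top"; returns (picture, depth): 420x560x3 uint8, red, green, blue; 420x560 float32, m along the optical axis (not along the pixel's ray), 0 where there is no reading.
- camera_params(name): a dict with "vfov" (degrees; the focal length in pixels is half the picture's height over the tangent of half this angle, whatever the lens; pixels are square), "cx", "cy" (the principal point, pixels), "R" (3x3) and "t" (3): a world point X has camera coordinates R X + t. Camera axes: x right, y down, z forward; pixel columns grow to the right and rows downward; lengths in m; the calibration is good to about 2 mm. A picture is of the moment at which its call begins. camera_params takes no time and is no camera call.
A pose or a line that the arm cannot do raises IKError and nothing moves.
- job_done(): hands the job in; it is judged then, once.
Trained networks look in the newest picture that a camera, given by its name, has taken for a name from the list of things; names that differ only in an ending like _2 or _b are one class to them, and where a whole thing is asked for, a point or a joint stands for the part that bears it (a point fixed in the world has none). Each returns a list of dicts, best first, with "confidence" (0 to 1); they miss things now and then, are a little off and sometimes report something else, mostly with a low value. They report only what shows in the picture. A call takes as long as a camera call.
- boxes_of(camera, thing): "point" ([x, y, z] in m, in world coordinates, good to about 4 mm: the middle of the surface that is visible of it).
- tip_of(camera, thing): "point" ([x, y, z] in m, in world coordinates, good to about 4 mm: a listed point, or the origin of a listed thing).
The state is a dict: "time_s": time; "joint_positions": joint angles; "dq": joint speeds; "effort": joint torques, N m; "tool_pos": TCP position; "ee_rot": TCP orientation; "contact_force": force on the tool from outside, world axes, zero at the start; "ft_torque": the same for the moment, N m; "width": finger opening in m; "grip_force": force on a finger pad.
Only numpy, scipy, OpenCV 4.12 (cv2) and the standard library are available. Lean on these libraries where they do the work, as an engineer would, in place of code of your own. Each camera call takes 0.05 s, during which the arm holds its last target. There are 200 camera calls.

## Working session

There is one attempt and no reset: what is moved stays moved. The work goes in short steps, each a Python script; the robot and the scene stay as the last script left them, time stands still between calls to the robot, and variables do not carry over. Pictures are saved under pics/ and viewed, at most 10 in all, crops included, and the job is handed in when it is done.

```bash
mkdir -p pics; ls; python3 - <<'E'
from bench import *
import cv2,numpy as np
for c in("scene","top"):
    p,d=camera(c); cv2.imwrite(f"pics/{c}0.png",p[:,:,::-1]); print(c,camera_params(c))
    for n in("pin","bore","notch","lever_handle","clamp","bottle","jaw","vial","spare_cap"):
        print(n,[(np.round(x["point"],4).tolist(),round(x["confidence"],2)) for x in tip_of(c,n)[:2]])
print(read_state())
E
```

```text
pics
scene {'vfov': 53.726823647923446, 'cx': 275.38814821357806, 'cy': 210.43387481546063, 'R': array([[ 0.64321195,  0.76539007,  0.02136417],
       [ 0.45789192, -0.36213672, -0.81190639],
       [-0.61368834,  0.53201037, -0.58339659]]), 't': array([-0.34851062, -0.20299879,  1.61760091])}
pin [([0.7614, -0.2355, 0.0149], 0.48)]
bore [([0.6123, -0.0794, 0.0309], 0.81)]
notch [([0.6181, -0.2285, 0.0715], 0.58)]
lever_handle [([0.6548, -0.0077, 0.077], 0.83), ([0.5447, -0.4452, -0.0001], 0.55)]
clamp [([0.6214, -0.1332, 0.0028], 0.91)]
bottle [([0.7175, -0.1452, 0.0101], 0.73)]
jaw [([0.648, -0.1408, 0.0137], 0.54)]
vial [([0.7607, -0.2352, 0.0126], 0.69)]
spare_cap [([0.6929, -0.2251, 0.0113], 0.46)]
top {'vfov': 49.27952905764265, 'cx': 279.1891476398433, 'cy': 202.64249961252267, 'R': array([[ 0.0116001 , -0.99991743, -0.00552876],
       [-0.99539212, -0.01102093, -0.09525268],
       [ 0.09518388,  0.00660823, -0.99543777]]), 't': array([-0.02047218,  0.57836165,  1.50363353])}
pin [([0.542, -0.4414, 0.0035], 0.58), ([0.6187, -0.0833, 0.0086], 0.47)]
bore [([0.6126, -0.081, 0
[... 372 characters left out ...]
t_positions': array([ 1.1540508 ,  0.3209872 , -0.07006956,  1.45049129,  0.02263108,
        1.37080659, -0.05692428]), 'dq': array([ 0.00040568,  0.00023965, -0.00092616,  0.00073932, -0.00069009,
        0.00040884,  0.00129002]), 'effort': array([-5.29304471e-04, -4.93400824e+01, -3.81636322e-01, -3.14583385e+01,
        1.30809177e-02,  1.63391527e-03,  1.52896303e-05]), 'tool_pos': array([ 0.27142401, -0.59064488,  0.201461  ]), 'ee_rot': array([ 9.76889120e-01,  2.13746680e-01, -3.07208228e-05,  5.62679869e-05]), 'contact_force': array([ 0.03228511,  0.00677588, -0.54730722]), 'ft_torque': array([-0.00094796, -0.0015849 , -0.00477623]), 'grip_force': 0.0, 'width': 0.08562556740621759}
```

```bash
python3 - <<'E'
import cv2
a=cv2.imread("pics/scene0.png");b=cv2.imread("pics/top0.png")
cv2.imwrite("pics/s0.png",cv2.resize(a,(800,600)))
cv2.imwrite("pics/t0.png",cv2.resize(b,(800,600)))
E
```

```text
(no output)
```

View pics/s0.png

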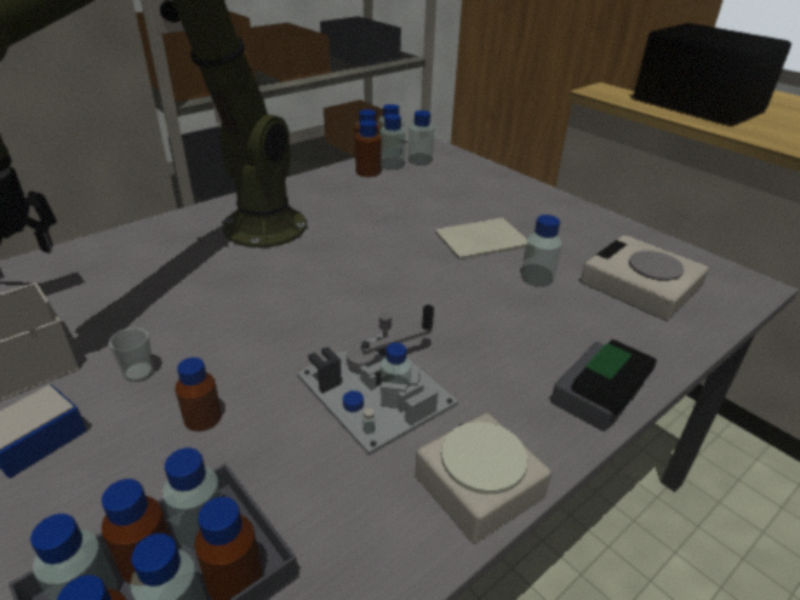

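View pics/t0.png

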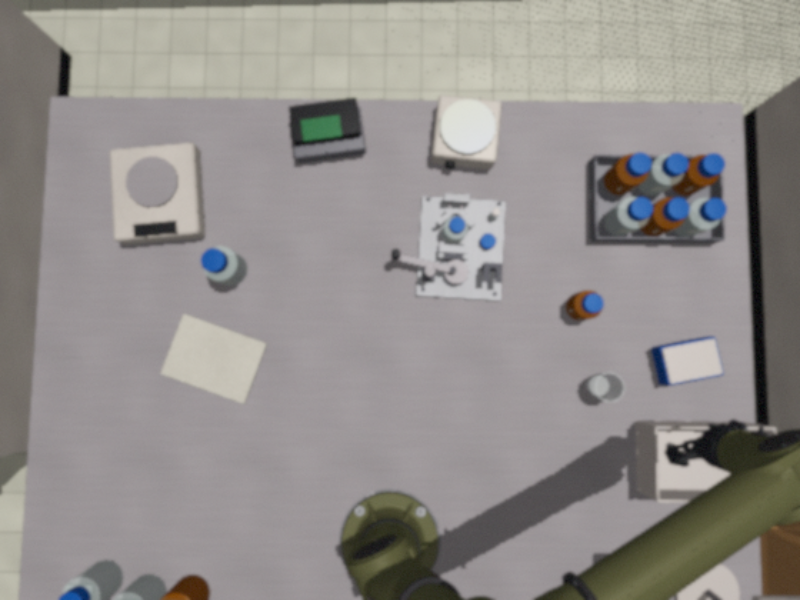

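The overview shows the clamp at top-view pixel (460,250) of 800x600: the lever runs left to the black handle at (395,257), the pin is at (428,270), the slotted bracket at (489,272) and the bottle at (456,228). This matches the network points, with the clamp yaw near -4°. Next I refine with depth.

```bash
cat > h.py <<'E'
from bench import *
import numpy as np, cv2
from scipy.spatial.transform import Rotation as Rn
def cloud(c):
    p,d=camera(c);k=camera_params(c);f=210/np.tan(np.radians(k["vfov"]/2))
    v,u=np.mgrid[:420,:560];m=d>0
    X=np.stack([(u-k["cx"])/f*d,(v-k["cy"])/f*d,d],-1)
    W=(X-k["t"])@k["R"]
    return p,W,m
def quat(deg): # tool down, tool y along world angle deg
    a=np.radians(deg);y=np.array([np.cos(a),np.sin(a),0]);z=np.array([0,0,-1.])
    return Rn.from_matrix(np.stack([np.cross(y,z),y,z],1)).as_quat()
def px(c,P):
    k=camera_params(c);f=210/np.tan(np.radians(k["vfov"]/2));q=k["R"]@np.array(P)+k["t"]
    return np.array([k["cx"]+f*q[0]/q[2],k["cy"]+f*q[1]/q[2]])
def crop(c,P,name,r=40,s=8):
    p,_=camera(c);u,v=px(c,P).astype(int)
    a=p[v-r:v+r,u-r:u+r,::-1];cv2.imwrite(f"pics/{name}.png",cv2.resize(a,None,fx=s,fy=s,interpolation=cv2.INTER_CUBIC));print(name,"origin px",u-r,v-r,"scale",s)
E
python3 - <<'E'
from h import *
def show(n,W,m,c,r,z0,z1):
    s=m&(np.hypot(W[...,0]-c[0],W[...,1]-c[1])<r)&(W[...,2]>z0)&(W[...,2]<z1)
    P=W[s]
    if len(P): print(n,len(P),"mean",P.mean(0).round(4),"min",P.min(0).round(4),"max",P.max(0).round(4))
for c in("top","scene"):
    p,W,m=cloud(c);print(c)
    show("pinhead",W,m,(.615,-.083),.025,.09,.11)
    show("handle",W,m,(.655,-.007),.025,.098,.12)
    show("bolt",W,m,(.62,-.137),.02,.058,.075)
    show("bottlecap",W,m,(.717,-.144),.03,.108,.13)
    show("plate",W,m,(.617,-.229),.045,.067,.083)
    show("base",W,m,(.67,-.15),.16,.008,.016)
    if c=="top":
        s=m&(np.hypot(W[...,0]-.67,W[...,1]+.15)<.17)&(W[...,2]>.008)&(W[...,2]<.016)
        r=cv2.minAreaRect((W[s][:,:2]*1000).astype(np.float32));print(r,cv2.boxPoints(r))
E
python3 - <<'E'
from h import *
for a in("top","scene"): crop(a,(.64,-.14,.06),"c_"+a,40,7)
a=cv2.imread("pics/c_top.png");b=cv2.imread("pics/c_scene.png");cv2.imwrite("pics/c.png",cv2.resize(np.hstack([a,b]),(800,400)))
E
```

```text
top
pinhead 47 mean [ 0.6153 -0.0826  0.0989] min [ 0.6042 -0.0935  0.0913] max [ 0.6261 -0.071   0.1057]
handle 38 mean [ 0.6535 -0.0058  0.1069] min [ 0.6436 -0.0161  0.0994] max [0.6632 0.0032 0.116 ]
bolt 30 mean [ 0.6246 -0.1341  0.064 ] min [ 0.6152 -0.1437  0.0588] max [ 0.6317 -0.1211  0.0702]
bottlecap 105 mean [ 0.7178 -0.1421  0.1167] min [ 0.7001 -0.159   0.1086] max [ 0.7372 -0.1263  0.123 ]
plate 139 mean [ 0.6185 -0.2279  0.0751] min [ 0.5947 -0.2477  0.0675] max [ 0.6403 -0.2053  0.0815]
base 1955 mean [ 0.6765 -0.1619  0.0121] min [ 0.5199 -0.3007  0.008 ] max [ 0.8213 -0.0056  0.016 ]
((673.9611206054688, -148.6700439453125), (321.54766845703125, 319.44830322265625), 63.87773895263672) [[ 459.76495 -222.69727]
 [ 746.5837  -363.34653]
 [ 888.1573   -74.64282]
 [ 601.33856   66.00644]]
scene
pinhead 56 mean [ 0.6176 -0.0877  0.0977] min [ 0.605  -0.0988  0.0903] max [ 0.6282 -0.0744  0.1018]
handle 43 mean [ 0.6545 -0.0098  0.1048] min [ 0.6413 -0.0196  0.0987] max [0.663  0.0014 0.1086]
bolt 34 mean [ 0.6252 -0.1389  0.0626] min [ 0.6153 -0.1486  0.0584] max [ 0.6325 -0.1218  0.0677]
bottlecap 142 mean [ 0.7202 -0.1477  0.1153] min [ 0.7005 -0.1635  0.1082] max [ 0.7371 -0.1277  0.1208]
plate 206 mean [ 0.6203 -0.2308  0.0738] min [ 0.5914 -0.2532  0.0672] max [ 0.6417 -0.208   0.0792]
base 2137 mean [ 0.707  -0.1952  0.012 ] min [ 0.5563 -0.2684  0.008 ] max [ 0.807  -0.0584  0.016 ]
c_top origin px 277 143 scale 7
c_scene origin px 219 204 scale 7
```

View pics/c.png

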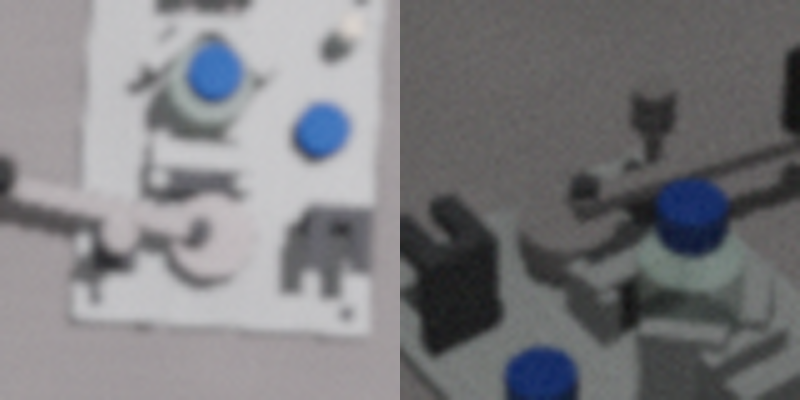

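The crops show the slot open towards the robot, with prongs at (297,270) and (352,260) in the left crop and slot centre about column 323. The pin head at (120,235) stands clear. The two cameras disagree by about 4 mm in y, so I use the average. I'll grasp the head with the fingers closing along clamp y, high enough for the fingertips to clear the parking plate.

```bash
python3 - <<'E'
from h import *
q=quat(86);q2=quat(-94)
for Q in(q,q2):
    for P in((.616,-.085,.2),(.617,-.229,.16)):
        j=solve_ik(P,Q);print(None if j is None else np.round(j,2))
for a in(166,-14,36,86,-94,126,-144,0): 
    j=solve_ik((.654,-.0075,.07),quat(a));k=solve_ik((.488,-.13,.07),quat(a));print(a,None if j is None else np.round(j,2)[6],None if k is None else np.round(k,2)[6])
E
python3 - <<'E'
from h import *
q=quat(86) if abs(solve_ik((.616,-.085,.2),quat(86))[6])<abs(solve_ik((.616,-.085,.2),quat(-94))[6]) else quat(-94)
set_gripper(.05)
reach((.616,-.085,.18),q)
print(movel((.616,-.085,.0785),feed=.12,guard=6))
s=read_state();print(s["time_s"],s["tool_pos"],s["width"],s["contact_force"])
E
```

```text
[ 0.65  0.34 -0.7   1.51  0.22  1.38  1.44]
[ 0.78  0.43 -0.62  1.47  0.25  1.33  1.65]
[ 0.5   0.3  -0.5   1.51  0.15  1.36 -1.65]
[ 0.56  0.38 -0.32  1.48  0.12  1.31 -1.41]
166 2.41 None
-14 -0.5 -0.11
36 0.35 0.75
86 1.22 1.61
-94 -1.85 -1.49
126 1.71 2.15
-144 -2.68 -2.36
0 -0.26 0.13
False
4.8333 [ 0.61677958 -0.0850033   0.0794194 ] 0.050167692280113564 [0.10472773 0.40284346 0.38622105]
```

```bash
python3 - <<'E'
from h import *
set_gripper(0.0)
s=read_state();print(s["time_s"],s["tool_pos"],s["width"],s["grip_force"],s["contact_force"],s["ft_torque"])
crop("scene",(.616,-.085,.08),"g_s",40,9)
E
```

```text
5.3667 [ 0.61602402 -0.08501403  0.07856856] 0.0003028820987773916 0.0 [-0.05782251 -0.08302019  0.27851825] [ 0.06842782  0.00024149 -0.0329384 ]
g_s origin px 229 186 scale 9
```

View pics/g_s.png

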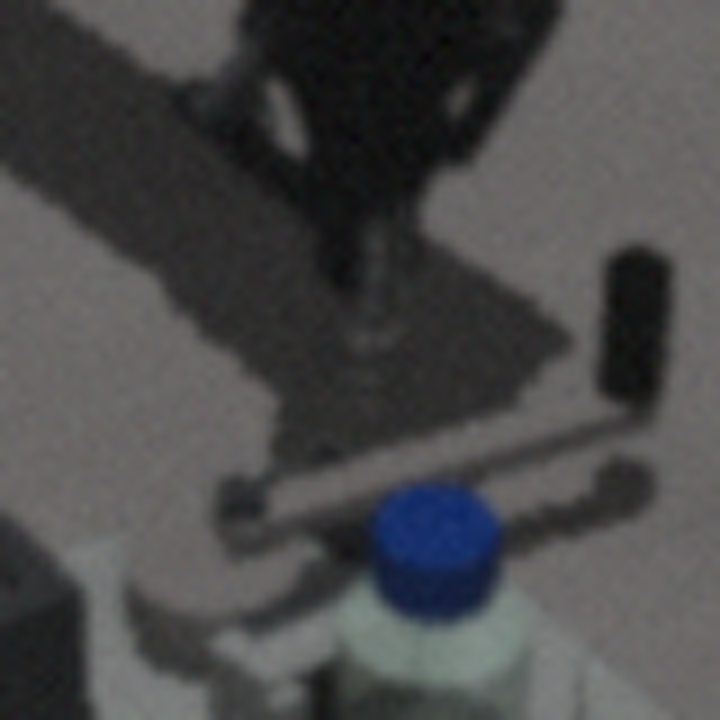

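The fingers shut completely on nothing: the closed tip shows at crop (375,330) and no pin is visible beside it. I lift straight up and look for the pin.

```bash
python3 - <<'E'
from h import *
print(movel((.616,-.085,.2),feed=.2,guard=6))
goto=read_state();print(goto["time_s"],goto["tool_pos"],goto["contact_force"])
for c in("scene","top"):
    p,W,m=cloud(c)
    for f in(boxes_of,tip_of): print(c,[(np.round(x["point"],4).tolist(),round(x["confidence"],2)) for x in f(c,"pin")[:3]])
    s=m&(np.hypot(W[...,0]-.615,W[...,1]+.085)<.03)&(W[...,2]>.06)&(W[...,2]<.11)
    if s.any(): print("head",s.sum(),W[s].mean(0))
crop("scene",(.63,-.1,.05),"l_s",50,7)
E
```

```text
False
6.175 [ 0.61526389 -0.08506475  0.1987891 ] [ 0.49321079 -0.7189194  -0.43069309]
scene []
scene []
head 105 [ 0.61938958 -0.08934811  0.08922216]
top []
top []
l_s origin px 218 189 scale 7
```

View pics/l_s.png

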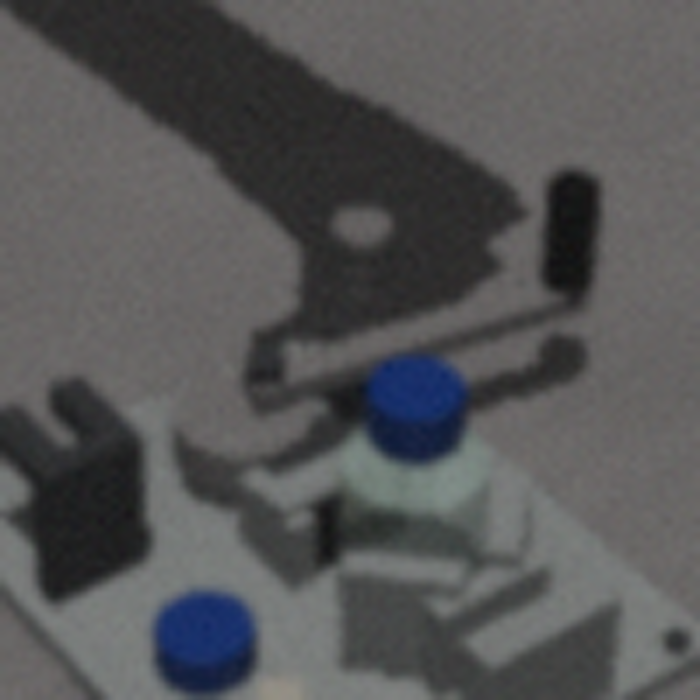

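The pin still stands in its bore: its lit head top is at crop (362,225), raw (270,221). So the fingers closed beside or above it. I check the fingertips' position in the cloud against the head.

```bash
python3 - <<'E'
from h import *
print(read_state()["tool_pos"])
for c in("scene","top"):
    p,W,m=cloud(c)
    s=m&(np.hypot(W[...,0]-.615,W[...,1]+.085)<.035)&(W[...,2]>.06)
    P=W[s]
    for a,b in((.06,.08),(.08,.094),(.094,.105),(.105,.18),(.18,.19),(.19,.2),(.2,.21),(.21,.22),(.22,.24)):
        k=P[(P[:,2]>a)&(P[:,2]<b)]
        if len(k): print(c,a,b,len(k),k.mean(0).round(4),k.min(0).round(3)[:2],k.max(0).round(3)[:2])
    print("px head",px(c,(.616,-.085,.1)),"px tcp",px(c,read_state()["tool_pos"]))
print(px("scene",(.616,-.085,.0785)))
p,_=camera("scene");a=p[120:260,200:340,::-1];cv2.imwrite("pics/m.png",np.clip(cv2.resize(a,None,fx=4,fy=4,interpolation=2)*1.6,0,255))
E
```

```text
[ 0.61561087 -0.08497716  0.1991543 ]
scene 0.06 0.08 27 [ 0.6203 -0.0908  0.0725] [ 0.609 -0.107] [ 0.631 -0.08 ]
scene 0.08 0.094 34 [ 0.6214 -0.0913  0.0877] [ 0.608 -0.098] [ 0.628 -0.079]
scene 0.094 0.105 45 [ 0.6168 -0.0868  0.099 ] [ 0.605 -0.098] [ 0.626 -0.075]
scene 0.22 0.24 24 [ 0.6231 -0.0905  0.2356] [ 0.611 -0.1  ] [ 0.629 -0.077]
px head [269.83584113 220.89106795] px tcp [270.30998396 190.36373284]
px head [301.45662514 189.0564911 ] px tcp [302.87710294 184.92255004]
[269.73067379 227.07789433][ WARN:0@2.114] global loadsave.cpp:1063 imwrite_ Unsupported depth image for selected encoder is fallbacked to CV_8U.
```

View pics/m.png

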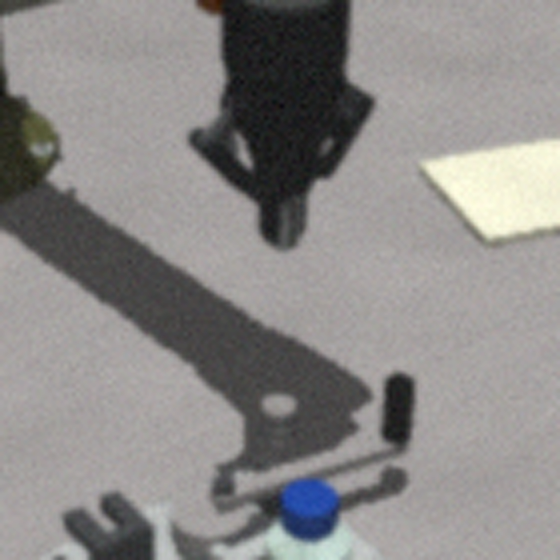

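The brightened view shows the fingertips at (282,247), raw (270.5,182). The stated TCP would project to row 190, so the real tips sit about 25 mm above the reported TCP; the cloud agrees, with the lowest gripper points at z≈0.22-0.24. I calibrate this by a gentle touch with the closed fingertips on the pin head top (z=0.100).

```bash
python3 - <<'E'
from h import *
movel((.616,-.086,.085),feed=.25)
hit=movel((.616,-.086,.058),feed=.03,guard=3)
s=read_state();print(hit,s["time_s"],s["tool_pos"],s["contact_force"])
E
```

```text
True 7.8667 [ 0.61686138 -0.08623693  0.07025153] [-0.83429284 -0.13182654  5.22938354]
```

The touch gives tips at 0.100 with TCP reading 0.070, so the offset is about 29 mm. I grasp with that correction.

```bash
python3 - <<'E'
from h import *
movel((.616,-.086,.1),feed=.2)
set_gripper(.05)
print(movel((.616,-.086,.048),feed=.1,guard=5))
set_gripper(0.0)
s=read_state();print(s["time_s"],s["tool_pos"],s["width"],s["grip_force"],s["contact_force"],s["ft_torque"])
E
```

```text
False
9.7333 [ 0.61684935 -0.08567545  0.04909284] 0.022019307515475605 58.660903573036194 [0.2588889  0.89257389 4.16048744] [ 0.1917199   0.01792764 -0.03074162]
```

```bash
python3 - <<'E'
from h import *
print(movel((.616,-.0857,.125),feed=.08,guard=25))
s=read_state();print(s["time_s"],s["tool_pos"],s["width"],s["grip_force"],s["contact_force"])
p,W,m=cloud("scene")
s=m&(np.hypot(W[...,0]-.615,W[...,1]+.085)<.03)&(W[...,2]>.06)
P=W[s]
for a,b in((.06,.08),(.08,.1),(.1,.12),(.12,.14),(.14,.15),(.15,.16),(.16,.17)):
    k=P[(P[:,2]>a)&(P[:,2]<b)]
    if len(k): print(a,b,len(k),k.mean(0).round(4))
a=p[140:260,210:330,::-1];b,_=camera("top");b=b[130:250,240:360,::-1]
cv2.imwrite("pics/n.png",np.clip(cv2.resize(np.hstack([a,b]),(800,400),interpolation=2).astype(int)*1.6,0,255).astype(np.uint8))
E
```

```text
False
10.85 [ 0.61549978 -0.08571482  0.12430432] 0.021925600493082252 58.68426024913788 [ 0.05644468  0.20926662 -1.29127409]
0.06 0.08 2 [ 0.6417 -0.087   0.0605]
0.08 0.1 12 [ 0.6159 -0.0878  0.0923]
0.1 0.12 18 [ 0.6164 -0.0884  0.11  ]
0.12 0.14 18 [ 0.616  -0.0884  0.13  ]
0.14 0.15 6 [ 0.6217 -0.0928  0.1488]
0.15 0.16 27 [ 0.6236 -0.0898  0.1556]
0.16 0.17 49 [ 0.6224 -0.0919  0.1649]
```

View pics/n.png

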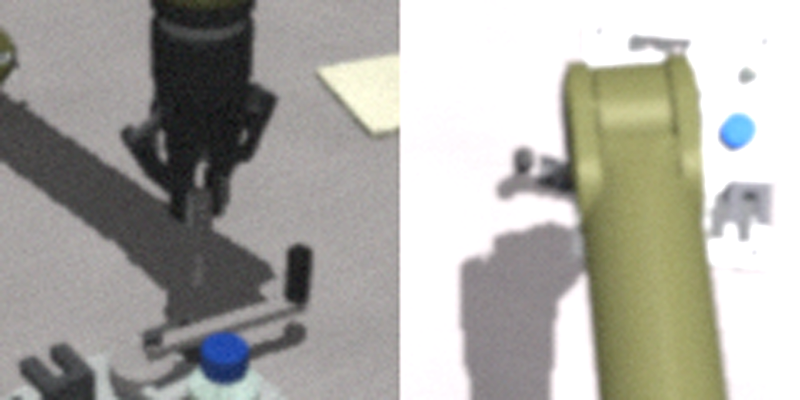

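The pin is out and hangs upright: in the left panel its shank runs from (200,230) to (195,285), and the slot is at (60,365). Now I carry it over the slot and look.

```bash
python3 - <<'E'
from h import *
movel((.616,-.0857,.132),feed=.15)
movel((.6155,-.230,.132),feed=.15)
movel((.6155,-.230,.122),feed=.1)
s=read_state();print(s["time_s"],s["tool_pos"],s["width"],s["contact_force"])
p,W,m=cloud("scene")
x,y,z=W[...,0],W[...,1],W[...,2]
s=m&(abs(x-.61)<.03)&(abs(y+.23)<.03)&(z>.09)&(z<.135)&(np.hypot(x-.6155,y+.23)<.012);print("shank surf",s.sum(),W[s].mean(0))
s=m&(x>.585)&(x<.65)&(y>-.265)&(y<-.2)&(z>.068)&(z<.082)
P=W[s];u=P[:,:2]-[.617,-.229];a=np.radians(-4);c=u@np.array([[np.cos(a),-np.sin(a)],[np.sin(a),np.cos(a)]])
for lo in range(-26,20,5):
    k=c[(c[:,0]*1000>=lo)&(c[:,0]*1000<lo+5)];print(lo,np.sort((k[:,1]*1000).round(0)))
pts=[px("scene",(X,Y,.075)) for X,Y in((.617,-.229),(.593,-.2273))];print(pts)
v,u0=px("scene",(.617,-.229,.085))[::-1].astype(int)
a=p[v-40:v+40,u0-40:u0+40,::-1];print(u0-40,v-40)
cv2.imwrite("pics/o.png",np.clip(cv2.resize(a,(600,600),interpolation=2).astype(int)*2,0,255).astype(np.uint8))
E
```

```text
12.5583 [ 0.61492308 -0.22880354  0.12107378] 0.021715107111594415 [-0.48782074  0.45909724 -1.3526215 ]
shank surf 53 [ 0.61562395 -0.23096504  0.11141679]
-26 [-20. -13. -11.  17.  19.]
-21 [-23. -22. -21. -21. -20. -19. -16. -14. -10.  14.  16.  18.  20.]
-16 [-22. -20. -18. -16. -14. -13.  -9.   6.  11.  12.  14.  18.  20.]
-11 [-22. -21. -20. -18. -16. -12. -12. -10.   7.   8.  10.  10.  15.  18.
  19.  19.]
-6 [-22. -21. -19. -19. -16. -13. -11. -11.  -9.   6.  12.  13.  13.  15.
  17.  20.]
-1 [-22. -22. -22. -18. -18. -17. -16. -13.  -9.   6.   6.   7.   9.  11.
  14.  16.  19.  19.  22.]
4 [-22. -22. -20. -19. -15. -13. -11. -10. -10.   7.   7.   9.  11.  12.
  15.  16.  21.]
9 [-22. -21. -21. -20. -19. -17. -17. -15. -14. -14. -10. -10.  -8.  -6.
  -5.  -3.  -1.   3.   4.   5.   7.  10.  12.  13.  14.  17.  18.  20.]
14 [-20. -20. -18. -16. -13. -10.  -8.  -4.  -2.  -1.   1.   2.   3.   5.
   6.   8.  10.  14.  14.  16.  19.  19.  22.  22.]
19 [-21. -21. -19. -19. -16. -15. -15. -13. -13. -12. -10.  -9.  -9.  -6.
  -6.  -4.  -4.  -3.  -2.   0.   2.   2.   5.   5.   6.   8.   8.  12.
  12.  13.  15.  18.  20.  21.]
[array([226.98303873, 249.66014788]), array([222.29629484, 244.67895129])]
186 206
```

View pics/o.png

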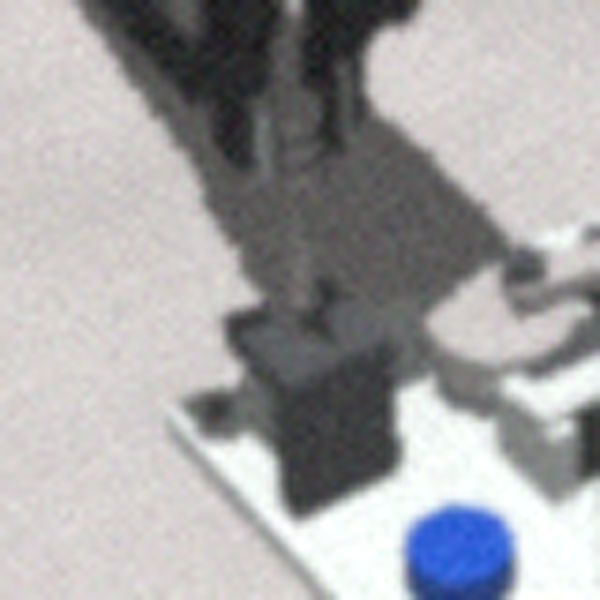

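The pin's lower end is at (295,300) in the crop, over the slot, whose closed end is at about (320,325). In the scene-camera frame the pin is about 1-2 mm to +y of the slot middle, so I correct that and go down guarded; the head should seat at TCP ≈ 0.052.

```bash
python3 - <<'E'
from h import *
movel((.6165,-.2307,.118),feed=.05)
hold(.3)
print(read_state()["tool_pos"])
h=movel((.6165,-.2307,.049),feed=.05,guard=5)
s=read_state();print(h,s["time_s"],s["tool_pos"],s["width"],s["contact_force"],s["ft_torque"])
E
```

```text
[ 0.61657421 -0.23072994  0.11812368]
True 14.3667 [ 0.61631323 -0.23028441  0.05225225] 0.0217397950437466 [0.15688365 0.44392232 5.48015706] [-0.04712676  0.14874248 -0.00406644]
```

Contact came exactly at the seated height. I release, retreat, go over the handle and check the pin and handle.

```bash
python3 - <<'E'
from h import *
set_gripper(.05)
movel((.6165,-.2307,.14),feed=.12)
movel((.64,-.09,.15),feed=.25)
reach((.654,-.0085,.15),quat(-14))
s=read_state();print(s["time_s"],s["tool_pos"],s["width"],s["contact_force"])
for c in("scene","top"):
    p,W,m=cloud(c);x,y,z=W[...,0],W[...,1],W[...,2]
    for n,C,a,b in(("parkedhead",(.614,-.23),.09,.112),("handle",(.654,-.008),.098,.115)):
        k=m&(np.hypot(x-C[0],y-C[1])<.025)&(z>a)&(z<b)
        if k.any(): print(c,n,k.sum(),W[k].mean(0).round(4),W[k].max(0).round(3))
    if c=="scene": cv2.imwrite("pics/q.png",np.clip(cv2.resize(p[170:290,180:340,::-1],(800,600),interpolation=2).astype(int)*1.7,0,255).astype(np.uint8))
E
```

```text
17.95 [ 0.65393666 -0.00968745  0.14983299] 0.05008362228336961 [-0.57333081  0.13690341 -0.41292284]
scene parkedhead 76 [ 0.6178 -0.2336  0.0997] [ 0.627 -0.221  0.105]
scene handle 46 [ 0.655  -0.0103  0.1045] [0.664 0.004 0.109]
top parkedhead 48 [ 0.6147 -0.2283  0.1027] [ 0.627 -0.217  0.11 ]
```

View pics/q.png

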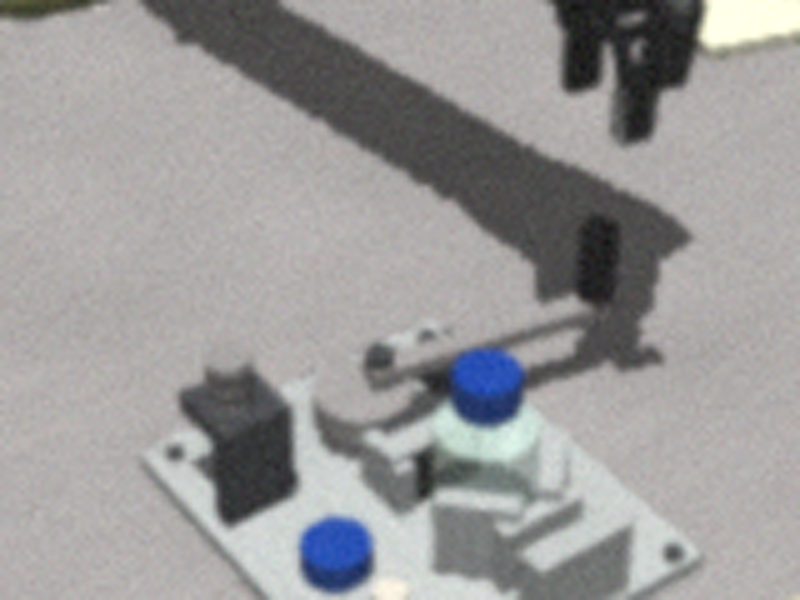

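The pin hangs in the bracket with its head at (230,375) and z≈0.103, released; the lever and bottle are unmoved. Next I grip the handle and swing it along its arc.

```bash
python3 - <<'E'
from h import *
H=np.array([.654,-.0085]);yaw=-3.8;a0=80+yaw
piv=H-.135*np.array([np.cos(np.radians(a0)),np.sin(np.radians(a0))]);print(piv)
print(movel((*H,.041),feed=.12,guard=5))
set_gripper(0.)
s=read_state();print(s["time_s"],s["tool_pos"],s["width"],s["grip_force"],s["contact_force"])
for v in np.linspace(10,100,9):
    a=np.radians(a0+v);P=piv+.135*np.array([np.cos(a),np.sin(a)])
    movel((*P,.041),quat(-14+v),feed=.06)
    s=read_state();f=s["contact_force"];r=np.array([np.cos(a),np.sin(a)]);t=np.array([-r[1],r[0]])
    print(round(v),round(s["time_s"],2),s["tool_pos"].round(4),"rad",round(f[:2]@r,1),"tan",round(f[:2]@t,1),round(f[2],1),round(s["width"],4))
    if np.linalg.norm(f)>30: print("STOP");break
E
```

```text
[ 0.62179798 -0.13960313]
False
19.4833 [ 0.65288077 -0.00799076  0.04213571] 0.020678811461286754 58.37032377719879 [-5.2756331   0.82916748  5.32817342]
10 20.02 [ 0.6317 -0.0047  0.0421] rad 0.3 tan 0.9 5.3 0.0203
21 20.62 [ 0.6054 -0.0055  0.0421] rad 1.3 tan -0.4 5.3 0.0203
32 21.21 [ 0.5797 -0.0114  0.0421] rad 0.9 tan -0.2 6.0 0.0207
44 21.8 [ 0.5558 -0.0223  0.0421] rad 1.5 tan -0.6 5.5 0.021
55 22.39 [ 0.5344 -0.0376  0.0421] rad 0.7 tan -1.1 6.9 0.0204
66 22.98 [ 0.5164 -0.0568  0.0421] rad 1.3 tan -2.0 5.7 0.0205
78 23.57 [ 0.5025 -0.0792  0.0421] rad 0.4 tan -2.3 6.3 0.0205
89 24.17 [ 0.4933 -0.1039  0.0421] rad -0.6 tan -2.8 6.0 0.0203
100 24.76 [ 0.4892 -0.1299  0.0421] rad -0.5 tan -3.6 5.8 0.0203
```

The spring force reads 3.6 N, as expected at the highest lift. I verify the lever's direction, the bottle and the parked pin.

```bash
python3 - <<'E'
from h import *
hold(.3);s=read_state();print(s["time_s"],s["tool_pos"],s["contact_force"],s["width"])
p,W,m=cloud("scene");x,y,z=W[...,0],W[...,1],W[...,2]
k=m&(x>.515)&(x<.585)&(abs(y+.135)<.02)&(z>.05)&(z<.063)
P=W[k];f=np.polyfit(P[:,0],P[:,1],1);print("bar",k.sum(),np.degrees(np.arctan(f[0])),"y at .622",np.polyval(f,.622),"y at .489",np.polyval(f,.489))
for n,C,a,b in(("head",(.614,-.23),.09,.112),("cap",(.72,-.146),.112,.125)):
    k=m&(np.hypot(x-C[0],y-C[1])<.03)&(z>a)&(z<b);print(n,k.sum(),W[k].mean(0).round(4))
for c in("scene","top"):
    if c=="top": camera(c)
    for n in("lever_handle","bottle","clamp","notch","pin"):print(c,n,[(np.round(q["point"],4).tolist(),round(q["confidence"],2)) for q in tip_of(c,n)[:1]])
cv2.imwrite("pics/z.png",np.clip(cv2.resize(p[170:290,160:320,::-1],(800,600),interpolation=2).astype(int)*1.7,0,255).astype(np.uint8))
E
```

```text
25.0583 [ 0.48913649 -0.12980192  0.04209075] [1.20447487 2.25827118 5.69644345] 0.020687205590081595
bar 106 -3.2892208950743544 y at .622 -0.14136935371017312 y at .489 -0.1337257262818514
head 76 [ 0.6177 -0.2336  0.0999]
cap 124 [ 0.7268 -0.147   0.1163]
scene lever_handle []
scene bottle [([0.7248, -0.1447, 0.0101], 0.86)]
scene clamp []
scene notch [([0.6172, -0.2272, 0.078], 0.78)]
scene pin []
top lever_handle []
top bottle [([0.7223, -0.1419, 0.0105], 0.56)]
top clamp [([0.6222, -0.1413, 0.0028], 0.62)]
top notch [([0.6144, -0.2308, 0.0746], 0.58)]
top pin [([0.6173, -0.2268, 0.0123], 0.44)]
```

View pics/z.png

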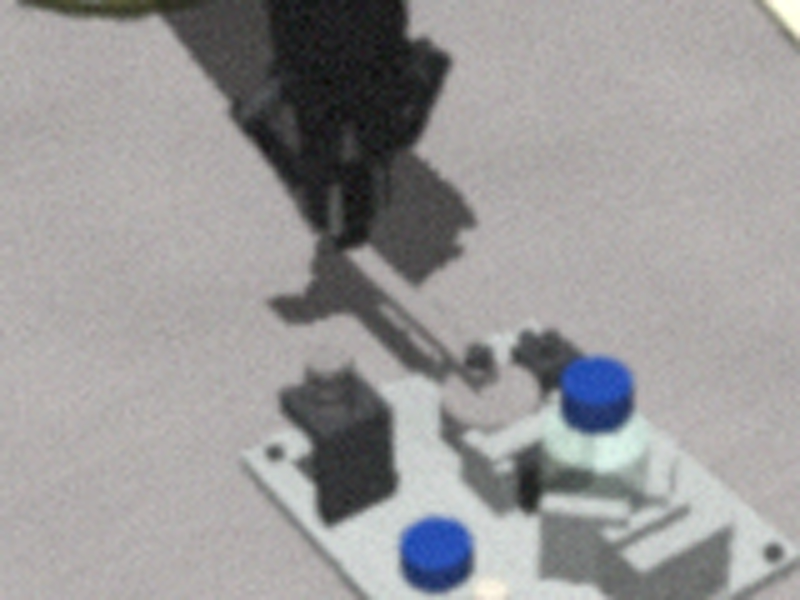

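The lever points straight away from the bottle (bar at -3.3° against a clamp yaw of about -3.8°). The bottle has been pushed about 7 mm, stands upright with its cap at (597,395), and the pin hangs at (330,375). Handing in.

```bash
python3 -c "
from bench import *
print(job_done())"
```

```text
the job is handed in; nothing more can be done
None
```

I parked the pin by its head in the bracket and let go, then swung the lever to highest lift and handed in at about 25 s still holding it there, with the bottle upright in the clamp; no verdict was returned.

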